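Load the resin cartridge and jog it home

ROBOT

A 6-joint arm with a two-finger parallel gripper is mounted at the origin on a cart in front of the work surface, level with it; the furniture and walls round the work are solid. World frame = base frame: x ahead of the robot, y to its left, z up, the work surface at z = 0. Lengths are in mm, angles in rad, forces in N, time in s.
With the tool pointing down it reaches from about 275 to 750 mm from the base axis. Payload 10.2 kg.
Tool frame: the origin (TCP) lies midway between the tips of the shut fingers; the grasp point (between the pads) lies 19 mm behind it; z points along the fingers, y is the line along which they close (so a half turn about z gives the same grasp; the last joint's range is limited). The gripper opens to 85 mm and grips with 20 to 120 N. Pads are 22 mm wide; open, the fingers measure 114 mm over their backs; the gripper's body (76 mm by 85 mm) begins 54 mm behind the grasp point. The pads swing forward as they close: fully open they stand 13 mm farther back than shut.
Start: joints at [1.055, 0.313, 1.498, -0, 1.331, -0.223], TCP at [151.546, 502.658, 231.294] pointing down, gripper open.
Joint ranges: [-2.94, 2.94], [-0.97, 2.17], [0.19, 2.56], [-1.23, 4.37], [0.02, 3.11], [-2.88, 2.88]. Speed limits (rad/s): [2.39, 2.39, 3.01, 3.14, 3.14, 3.14].

INTERFACE

Orientations are given as a unit quaternion [w, x, y, z].
In Python, from rig import sense, capture, finish_job, find_in, place_of gives the robot as it stands. The module is installed in compiled form; this text tells all that it offers.
- The arm moves only by the shell command python3 -m jog 'ROWS' [FORCE]. ROWS is JSON, a list of rows, each an object of numbers: "tx", "ty", "tz": the shift along the tool's x, y, z in mm; "ax", "ay", "az": the turn, a rotation vector about the tool's x, y, z in rad; "jaw": the closure, from -1 (fully open) to 1 (shut), so that 0 is half open. In form: [{"tx": .., "ty": .., "tz": .., "ax": .., "ay": .., "az": .., "jaw": ..}, ...]. A call has 1 to 5 rows; each row shifts and turns the commanded pose from where the row before left it, along the tool's axes as they then stand; what a row does not reach is not made up. A row lasts 1/8 s, in which the tool goes at most 62.5 mm and 10.7 degrees, less where a joint would pass 70% of its speed; a pose out of reach is approached as far as the arm can. A call with a gripper value outside its range is refused whole. The fingers move at their own pace and stop on an object; FORCE is the grip in N (left out, the last holds). Time passes only in rows, so rows that do not move let the fingers close. It gives the time, the measured TCP pose, the force, the opening and the grip force at its end, in the units of the state.
- sense(): the state, without advancing time (a new reading comes with each control period).
- capture(name): name is "scene" or "top"; returns a dict with "color" (384x512x3 uint8, red, green, blue), "depth" (384x512 float32, mm along the optical axis (not along the pixel's ray), 0 where there is no reading), "fx", "fy", "cx", "cy" (pixels), "camera_from_world" (4x4, takes a point from world to camera coordinates). Camera axes: x right, y up, looking along -z (the intrinsics and any distortion apply to the point x, -y, -z); pixel columns grow to the right and rows downward; lengths in mm; the calibration is good to about 2 mm. A picture is of the moment at which its call begins.
- finish_job(): hands the job in; it is judged then, once.
Trained networks look in the newest picture that a camera, given by its name, has taken for a name from the list of things; names that differ only in an ending like _2 or _b are one class to them, and where a whole thing is asked for, a point or a joint stands for the part that bears it (a point fixed in the world has none). Each returns a list of dicts, best first, with "conf" (0 to 1); they miss things now and then, are a little off and sometimes report something else, mostly with a low value. They report only what shows in the picture. A call takes as long as a camera call.
- find_in(query, camera): "centre" ([column, row] in pixels, amid what is visible of it).
- place_of(query, camera): "centre" ([column, row] in pixels: a listed point, or the origin of a listed thing).
The state is a dict: "time_s": time; "joints": joint angles; "dq": joint speeds; "tau": joint torques, N m; "eef_pos": TCP position; "ee_rot": TCP orientation; "force": force on the tool from outside, world axes, zero at the start; "wrist_torque": the same for the moment, N m; "grip_width": opening from 0.0 (shut) to 1.0 (fully open); "grip_force": force on a finger pad.
Only numpy, scipy, OpenCV 4.12 (cv2) and the standard library are available. Lean on these libraries where they do the work, as an engineer would, in place of code of your own. Each camera call takes 0.05 s, during which the arm holds its last target. There are 200 camera calls.

TASK

Load the white cartridge with the orange band into the blue bench dispenser: lay it level in the slotted plate and front rest, with its winged flange behind the plate (in the gap on the ram's side) and its black-capped nozzle pointing away from the lever, and let go of it. Then tilt the black-knobbed spring-centred jog lever all the way towards the green mark, never towards the red one, hold it there for about a second so that the ram pushes the flange up to the plate, and let the lever return to its upright middle position. Do not disturb the mug, the pot or the dark brown sanding block.

Things in the scene. Friction and masses are not known exactly. Their poses are not given: they have to be found in the camera images.
- cartridge_center (a point): Centre of the loose cartridge, on its axis, 18 mm above its underside; lies flat at the start. White round barrel, 36 mm in diameter, orange band, 0.11 to 0.22 kg, balanced within a few mm of this point. x: along the axis to the black-capped nozzle (barrel ends at x = 58 mm, nozzle tip, 21 mm in diameter, at 88 mm), y across, z up. Best gripped across y here.
- flange (a point): On the cartridge's axis at the front face (towards the nozzle) of its flange, x = -57 mm from the cartridge's centre; same axes. The flange is a flat plate 8 mm thick (from here to 8 mm behind), 72 mm wide (y) and 36 mm high (z), flush with the barrel's underside.
- cartridge: The whole cartridge, 153 mm long; origin at its underside, 18 mm below its centre; same axes.
- slot (a point): Fixed dispenser: on the axis of a loaded cartridge, 48 mm above the bench, in the rear (ram side) face of the slotted plate; a seated flange point comes here. x forward (nozzle's way, away from the lever), y across, z up. Pale grey aluminium plate x = 0 to 8 mm, 92 mm wide, top at z = 29; U slot open at the top, 40 mm wide, flaring to about 51 over the top 16 mm; floor, where the barrel rests, at z = -18.
- front_rest (a point): Middle of the blue front rest of the dispenser, on the cartridge axis, 99 mm ahead of the slot point, same axes. 14 mm thick; its floor, 18 mm below, carries the barrel level; cheeks 43 mm apart reach about 9 mm above this point. Between plate and rest there is only the bed, 74 mm wide, 36 mm below.
- ram_face (a point): Centre of the ram's steel face, 30 mm in diameter, on the cartridge axis; 20 mm behind the plate's rear face with the lever upright, which is the gap for the 8 mm flange. x forward. Moves forward 20 mm per rad of lever tilt: 11 mm at the stop, leaving about 1 mm between flange and plate; it draws back with the lever and leaves the cartridge there.
- lever_pivot (a point): Pivot of the jog lever, 95 mm behind and 32 mm above the slot point, same axes. It lies in the top of the blue drive housing (62 mm wide, x = -36 to +50 mm from here, top 3 mm above). Green mark on the top at x = +35 mm, red mark at x = -26 mm.
- lever_knob (a point): Centre of the black ball knob, 32 mm in diameter, 84 mm from the pivot along the lever (steel shaft 10 mm in diameter). With the lever upright its axes are those of the slot point; z runs along the lever.
- jog (a joint): Tilt of the jog lever, rad: 0 upright (spring-centred), +0.55 at its stop towards the green mark (towards plate and cartridge, +x of the slot point), -0.55 towards the red mark. About 5 N at the knob holds it at the stop; the spring brings it back when let go.
- bench_vise: Big blue-grey bench vise bolted to the bench between the robot and the work, not used here: an obstacle about 265 x 206 mm, its top 158 mm above the bench; origin under its middle. Always in the same place.
- the_mug: White mug with a green pattern, 82 mm across and 94 mm high, standing; origin at the centre of its underside. Bystander.
- the_pot: Low round lidded pot, pale lid, white sides with a blue band, 69 mm across and 41 mm high; origin at the centre of its underside. Bystander.
- cork_block: Dark brown sanding block, 61 x 101 x 32 mm; origin at the centre of its underside. Bystander.

How it is judged:
By the outcome, as a careful person would: the job done as asked, in the order asked, and still so for the second after the job is handed in, with the robot touching nothing.
It also fails if it takes over 69 s, if anything falls off the work surface, if the arm or the gripper's body presses on something with over 40 N, if the wrist force passes 120 N, or if a joint passes its speed limit or range.

## Working session

There is one attempt and no reset: what is moved stays moved. The work goes in short steps, Python scripts to look and compute and a shell command to move; the robot and the scene stay as the last step left them, time stands still between calls to the robot, and variables do not carry over. Pictures are saved under pics/ and viewed, at most 13 in all, crops included, and the job is handed in when it is done.

```bash
mkdir -p pics
cat > h.py <<'E'
import numpy as np, cv2
from rig import sense, capture, find_in, place_of
def ray(c,uv):
    M=np.array(c["camera_from_world"]);R=M[:3,:3];t=M[:3,3]
    d=np.array([(uv[0]-c["cx"])/c["fx"],-(uv[1]-c["cy"])/c["fy"],-1.])
    return -R.T@t, R.T@d
def at_z(c,uv,z):
    o,d=ray(c,uv); return o+d*(z-o[2])/d[2]
def at_d(c,uv):
    u,v=int(round(uv[0])),int(round(uv[1])); o,d=ray(c,uv); 
    return o+d*c["depth"][v,u]
def cloud(c):
    v,u=np.mgrid[:384,:512]; M=np.array(c["camera_from_world"]);R=M[:3,:3];t=M[:3,3]
    D=np.stack([(u-c["cx"])/c["fx"],-(v-c["cy"])/c["fy"],-np.ones(u.shape)],-1)*c["depth"][...,None]
    return (D-t)@R
def tri(c1,u1,c2,u2):
    o1,d1=ray(c1,u1);o2,d2=ray(c2,u2)
    s=np.linalg.lstsq(np.c_[d1,-d2],o2-o1,rcond=None)[0]
    a=o1+d1*s[0];b=o2+d2*s[1];return (a+b)/2,np.linalg.norm(a-b)
E
python3 - <<'E'
from h import *
np.set_printoptions(precision=1,suppress=True)
print(sense())
C={}
for n in("scene","top"):
    c=capture(n);C[n]=c
    cv2.imwrite(f"pics/{n}0.png",c["color"][...,::-1]); np.savez(f"{n}0.npz",**c)
    o,d=ray(c,(c["cx"],c["cy"]));print(n,o,d)
zs=dict(cartridge_center=18,flange=18,slot=48,front_rest=48,ram_face=48,lever_pivot=80,lever_knob=164,the_mug=0,the_pot=0,cork_block=0)
for q,z in zs.items():
    P={}
    for n in C:
        r=place_of(q,n)[:2]
        for x in r: print(q,n,np.array(x["centre"]),round(x["conf"],2),at_z(C[n],x["centre"],z))
        if r:P[n]=r[0]["centre"]
    if len(P)==2: print("  tri",*tri(C["scene"],P["scene"],C["top"],P["top"]))
E
```

```text
{'time_s': 0.0, 'joints': array([ 1.1,  0.3,  1.5,  0. ,  1.3, -0.2]), 'dq': array([ 0.,  0.,  0.,  0.,  0., -0.]), 'tau': array([  0. , -41.2, -26. ,  -0. ,   0. ,  -0. ]), 'eef_pos': array([151.4, 502.4, 230.7]), 'ee_rot': array([-0. ,  0.1,  1. , -0. ]), 'force': array([-0.3, -0.2, -0.3]), 'wrist_torque': array([ 0.,  0., -0.]), 'grip_force': 0.0, 'grip_width': 1.0004725834331052}
scene [ 135.5 -339.6  584.7] [ 0.6  0.6 -0.5]
top [ 428.2  180.6 1010.1] [ 0.2  0.  -1. ]
cartridge_center scene [176.9 223.9] 0.73 [457.7 298.5  18. ]
cartridge_center top [218.2 256.4] 0.57 [454.3 299.6  18. ]
cartridge_center top [333.1 177.2] 0.27 [665.3  -1.3  18. ]
  tri [455.8 298.7  18.7] 3.58034398721006
flange scene [184.7 233.1] 0.6 [454.3 258.7  18. ]
flange scene [318.  230.5] 0.34 [698.9  72.7  18. ]
flange top [239.7 254.8] 0.72 [458.8 244.   18. ]
  tri [453.7 246.   27.6] 10.890312905937078
slot scene [281.1 222.4] 0.65 [625.4 122.5  48. ]
slot scene [354.3 231.3] 0.3 [729.6  -1.6  48. ]
slot top [288.9 188. ] 0.56 [629.3 118.   48. ]
  tri [626.6 119.8  49.7] 5.672146831264579
front_res
[... 632 characters left out ...]
ob scene [282.4 222.7] 0.67 [520.7  20.6 164. ]
lever_knob top [333.6 176.5] 0.58 [632.   24.3 164. ]
  tri [629.2  26.5 169.6] 3.575027198161614
the_mug scene [353.  232.7] 0.84 [776.   27.4   0. ]
the_mug top [317.8 135.3] 0.68 [788.2  34.3   0. ]
  tri [790.8  33.9 -11.7] 3.78689469433632
the_pot scene [258.8 188.7] 0.78 [724.5 310.7   0. ]
the_pot scene [320.4 197.7] 0.45 [826.  173.6   0. ]
the_pot top [219.3 157. ] 0.95 [725.8 305.6   0. ]
the_pot top [186.4 188.6] 0.66 [636.6 393.2   0. ]
  tri [723.1 306.3   3.3] 4.0017098598016565
cork_block scene [209.8 187.4] 0.95 [621.9 400.9   0. ]
cork_block top [187.2 189. ] 0.81 [635.5 391.    0. ]
  tri [627.8 394.6   2.2] 16.686246846262033
```

Run:
```python
import cv2,numpy as np
t=cv2.imread("pics/top0.png")[90:310,140:400];cv2.imwrite("pics/t1.png",cv2.resize(t,None,fx=3,fy=2.7,interpolation=cv2.INTER_CUBIC))
cv2.imwrite("pics/s1.png",cv2.resize(cv2.imread("pics/scene0.png"),None,fx=1.55,fy=1.55))
```

```text
(no output)
```

View pics/t1.png

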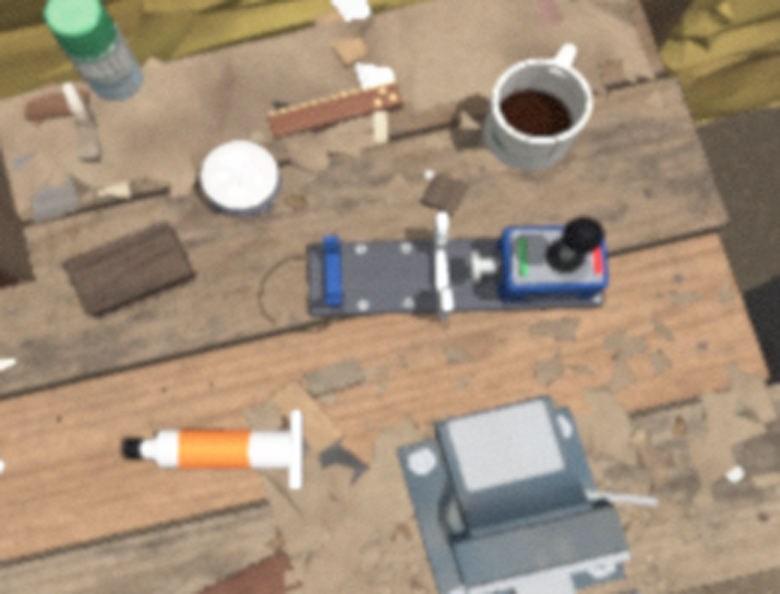

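View pics/s1.png

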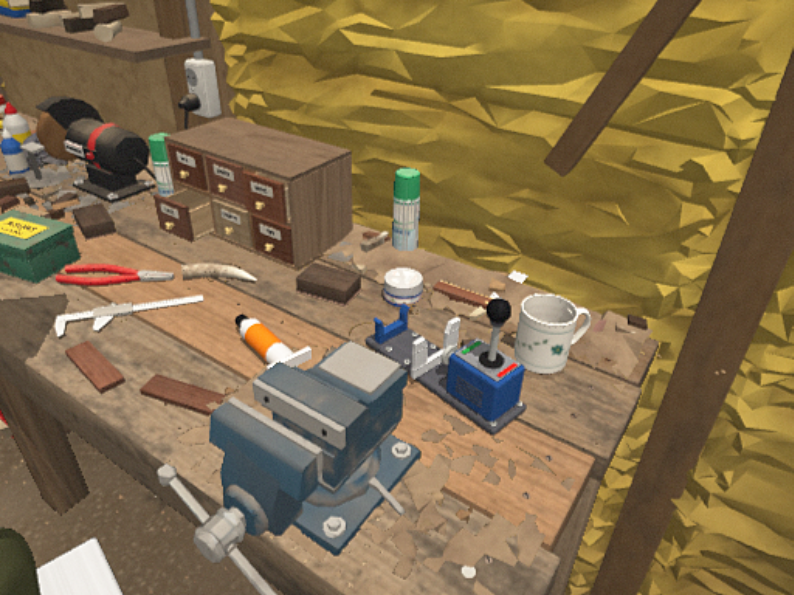

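The top view (a 3× crop) shows the cartridge at about (215,450), with its nozzle to the left (+y). The dispenser runs from (330,270) to (600,265), with the plate at (443,262), the knob at (583,237) and the green mark towards the plate. The vise is at lower right. Next I'll measure more exactly using depth.

Run:
```python
from h import *
np.set_printoptions(precision=1,suppress=True)
for n in("top","scene"):
    c=dict(np.load(n+"0.npz"));P=cloud(c);col=c["color"].astype(int);hsv=cv2.cvtColor(c["color"],cv2.COLOR_RGB2HSV)
    x,y,z=P[...,0],P[...,1],P[...,2]
    print(n,"bench z",np.median(z[(abs(x-560)<20)&(abs(y-250)<60)]))
    def rep(name,m):
        if m.sum()<4: print(name,m.sum());return
        Q=P[m];ctr=Q.mean(0);w,V=np.linalg.eigh(np.cov(Q[:,:2].T));a=V[:,1]*np.sign(V[1,1])
        print(name,m.sum(),"mean",ctr,"med",np.median(Q,0),"lo",np.percentile(Q,3,0),"hi",np.percentile(Q,97,0),"axis",np.arctan2(a[1],a[0]))
    box=(abs(x-455)<60)&(y>205)&(y<410)
    rep("orange",box&(hsv[...,1]>150)&(hsv[...,0]<20)&(z>8))
    rep("cart",box&(z>8)&(z<60))
    rep("flange",box&(z>8)&(z<60)&(y<252))
    d=(abs(x-625)<60)
    rep("plate",d&(y>100)&(y<140)&(z>55)&(z<95)&(hsv[...,1]<60))
    rep("rest",d&(y>190)&(y<235)&(z>22)&(z<70)&(hsv[...,1]>120)&(hsv[...,0]>95)&(hsv[...,0]<130))
    rep("house",d&(y>-30)&(y<85)&(z>74)&(z<92))
    rep("knob",d&(y>-15)&(y<70)&(z>145)&(z<190)&(hsv[...,2]<90))
    rep("green",d&(y>20)&(y<80)&(hsv[...,0]>45)&(hsv[...,0]<85)&(hsv[...,1]>110))
    rep("red",d&(y>-40)&(y<30)&((hsv[...,0]<8)|(hsv[...,0]>172))&(hsv[...,1]>140)&(z>60))
    rep("pot",(abs(x-724)<50)&(abs(y-306)<50)&(z>30))
    rep("mug",(abs(x-785)<60)&(abs(y-34)<60)&(z>80))
    rep("cork",(abs(x-632)<70)&(abs(y-392)<75)&(z>22)&(z<40))
    rep("vise",(x<520)&(x>250)&(y<215)&(y>-200)&(z>40))
```

```text
top bench z -0.8827867529188748
orange 299 mean [455.6 317.9  32.3] med [454.7 318.5  33.7] lo [439.7 290.9  23.8] hi [472.5 344.   37.1] axis 1.5544205103052398
cart 1321 mean [457.1 280.5  24.6] med [457.3 265.2  26.8] lo [405.  212.    8.6] hi [509.7 382.1  36.8] axis 1.5758788265667787
flange 500 mean [457.8 233.3  18.2] med [463.7 235.9  16.3] lo [400.1 209.1   8.3] hi [512.4 250.5  36.6] axis 0.09643839740155058
plate 75 mean [625.  122.5  73.3] med [607.6 122.3  75.4] lo [583.6 117.3  58.9] hi [672.5 126.9  79.1] axis 0.04414798300179775
rest 123 mean [625.1 217.3  36.5] med [627.1 217.5  30.8] lo [593.7 210.5  25.8] hi [651.4 224.3  57.5] axis 0.08071026393719334
house 669 mean [627.4  36.   81.6] med [625.1  38.7  81.9] lo [603.3  -9.   75.2] hi [659.   70.6  87.2] axis 1.2894297742331016
knob 136 mean [629.   25.8 174.2] med [629.   25.9 175.2] lo [617.9  12.  161.5] hi [641.8  37.6 180.3] axis 1.4483106110706003
green 10 mean [628.1  58.5  84.9] med [627.8  58.5  85.3] lo [617.5  58.2  82.8] hi [638.7  58.6  86.3] axis 3.1271793801295424
red 16 mean [627.6  -1.7  89.3] med
[... 1610 characters left out ...]
 54.3  81.7] hi [643.9  62.6  89. ] axis 0.10422245671038441
red 37 mean [629.1  -2.2  83.5] med [629.   -2.4  83.4] lo [613.4  -5.6  81.8] hi [646.2   1.3  85. ] axis 0.03283544255856883
pot 332 mean [713.9 295.6  38.8] med [713.2 294.7  39.8] lo [685.6 268.   31.5] hi [746.  328.6  41.5] axis 0.8873024753165016
mug 406 mean [774.1  37.3  87. ] med [773.5  35.1  87.2] lo [733.6   0.6  80.3] hi [819.6  79.1  93.1] axis 0.33806832338170595
cork 515 mean [624.6 391.8  30. ] med [623.2 391.2  30.5] lo [586.5 345.3  23.9] hi [664.9 439.9  32.7] axis 2.081070889621323
vise 10003 mean [352.5  39.  120.7] med [350.2  34.4 129.6] lo [263.8 -17.6  47.7] hi [477.1 107.8 153.2] axis 0.18813670471010788
```

```bash
cat > fit.py <<'E'
from h import *
np.set_printoptions(precision=1,suppress=True)
def rect(c,mask,z,name,show=True):
    m=cv2.morphologyEx(mask.astype(np.uint8),cv2.MORPH_OPEN,np.ones((2,2),np.uint8))
    k,l,s,_=cv2.connectedComponentsWithStats(m)
    if k<2: print(name,"none");return
    i=1+np.argmax(s[1:,4]); v,u=np.where(l==i)
    Q=np.array([at_z(c,p,z)[:2] for p in zip(u,v)],np.float32)
    (ctr,wh,ang)=cv2.minAreaRect(Q);print(name,"n",len(u),"ctr",np.array(ctr),"wh",np.array(wh),"ang",round(ang,1),"mean",Q.mean(0))
E
python3 - <<'E'
from fit import *
for n in("top","scene"):
    c=dict(np.load(n+"0.npz"));P=cloud(c);h=cv2.cvtColor(c["color"],cv2.COLOR_RGB2HSV);H,S,V=[h[...,i].astype(int) for i in range(3)]
    x,y,z=P[...,0],P[...,1],P[...,2];print(n)
    d=(abs(x-625)<65)&(y>-40)&(y<250)
    for uv in [(265,187),(275,200)]: 
        if n=="top": print(h[uv[1],uv[0]],P[uv[1],uv[0]])
    bed=d&(z>5)&(z<25)&(S<90)&(V<125)&(H>90)
    rect(c,bed&(y>130),12,"bed")
    rect(c,bed,12,"bedall")
    # housing top incl. blue rim
    rect(c,d&(z>76)&(z<92)&(y<80),83,"housetop")
    rect(c,d&(z>60)&(z<95)&(y>100)&(y<140)&(S<70),77,"plate")
    b=(abs(x-457)<60)&(y>225)&(y<410)
    o=b&(S>130)&(H<20)&(z>8); w=b&(S<60)&(V>150)&(z>6)
    rect(c,o,22,"orange"); rect(c,w&(y<252),30,"flange"); rect(c,w&(y>253)&(y<292),22,"whitebarrel");
    rect(c,b&(V<70)&(y>355),20,"cap")
    if n=="top":
        for yy in range(226,396,8):
            m=(o|w|(b&(V<70)&(y>365)&(z>8)))&(abs(y-yy)<4)
            if m.sum()>3:print(yy,m.sum(),x[m].min(),x[m].max(),z[m].max())
E
```

```text
top
[120  21 124] [639.  179.4  13.5]
[114   8 155] [603.3 152.9  16.4]
bed n 409 ctr [624.6 167.4] wh [67.9 77.7] ang 0.2 mean [631.6 161.3]
bedall n 441 ctr [623.1 164.9] wh [68.6 81. ] ang 2.8 mean [630.6 158.7]
housetop n 601 ctr [628.8  28.9] wh [58.2 83.7] ang 0.2 mean [624.8  33.8]
plate n 38 ctr [591.5 118.6] wh [ 7.4 22.7] ang 89.7 mean [591.  118.8]
orange n 314 ctr [453.8 315.3] wh [33.2 57.5] ang 0.5 mean [453.8 315.9]
flange n 127 ctr [451.9 242.4] wh [73.2 10.2] ang 0.9 mean [450.7 243.3]
whitebarrel n 185 ctr [453.  267.5] wh [35.7 33.5] ang 0.5 mean [453.3 267.8]
cap n 26 ctr [453.2 388. ] wh [12.8 10.6] ang 0.5 mean [453.  387.3]
226 6 438.2180635540093 515.1639357755906 21.6286421952534
234 6 509.6131760196538 514.993907222846 23.461294061678906
242 70 417.5890926047456 491.4123218763565 39.75536568139872
250 79 417.54694413719466 490.5885902069099 38.1210684993768
258 48 435.35469474946865 489.3814873973558 37.85536901157829
266 44 437.80451851827956 473.3703239271563 38.48056309155582
274 52 437.71611775585023 473.2623785813821 36.78403341753581
282 43 437.6964134
[... 804 characters left out ...]
4527138135 461.89819701292 29.610955866042882
394 8 449.21834108527673 461.9194147473813 28.578710021410245
scene
bed n 259 ctr [612.7 175.1] wh [66.5 63.8] ang 1.1 mean [607.9 181.2]
bedall n 259 ctr [612.7 175.1] wh [66.5 63.8] ang 1.1 mean [607.9 181.2]
housetop n 707 ctr [621.1  22. ] wh [59.2 83.5] ang 2.8 mean [619.8  21.3]
plate n 73 ctr [580.6 107.8] wh [31.  19.2] ang 47.9 mean [580.2 108.5]
orange n 281 ctr [450.6 320.3] wh [80.2 40.8] ang 89.8 mean [449.6 322.5]
flange n 146 ctr [465.1 239.1] wh [27.1 48.4] ang 86.2 mean [464.9 239.7]
whitebarrel n 145 ctr [450.9 279. ] wh [36.4 38. ] ang 89.2 mean [452.7 276.9]
cap n 26 ctr [449.8 387.1] wh [25.  12.2] ang 61.5 mean [450.  388.9]
```

```bash
cat > go.py <<'E'
import sys
from h import *
from scipy.spatial.transform import Rotation as Ro
np.set_printoptions(precision=1,suppress=True)
def go(t,yaw_y=0.0):
    "tool-frame shift to world target t; az to make tool y lie at world angle yaw_y (mod pi)"
    s=sense();q=np.array(s["ee_rot"]);R=Ro.from_quat(q[[1,2,3,0]]).as_matrix()
    y=R[:,1];a=np.arctan2(y[1],y[0]);d=(yaw_y-a+np.pi/2)%np.pi-np.pi/2
    print("t",s["time_s"],"pos",s["eef_pos"],"shift",R.T@(np.array(t)-s["eef_pos"]),"yang %.3f az %.3f"%(a,d*np.sign(R[2,2])),"zax",np.round(R[:,2],3),"F",s["force"],"grip",round(s["grip_width"],3),s["grip_force"],"j6 %.2f"%s["joints"][5])
if __name__=="__main__": go([float(v) for v in sys.argv[1:4]],float(sys.argv[4]) if len(sys.argv)>4 else 0)
E
python3 go.py 455 302 120 0.009
```

```text
t 1.1 pos [151.5 502.7 231.3] shift [-348.5 -104.5  111.3] yang 1.278 az 1.269 zax [-0. -0. -1.] F [0.9 0.4 0.8] grip 1.001 0.0 j6 -0.22
```

```bash
python3 -m jog '[{"tx":-50,"ty":-15,"tz":10,"jaw":-1},{"tx":-50,"ty":-15,"tz":10,"jaw":-1},{"tx":-50,"ty":-15,"tz":10,"jaw":-1},{"tx":-50,"ty":-15,"tz":10,"jaw":-1},{"tx":-50,"ty":-15,"tz":10,"jaw":-1}]' 40
python3 -m jog '[{"tx":-49,"ty":-15,"tz":10,"jaw":-1},{"tx":-49,"ty":-14,"tz":10,"jaw":-1},{"az":0.18,"jaw":-1},{"az":0.18,"jaw":-1},{"az":0.18,"jaw":-1}]'
python3 -m jog '[{"az":0.18,"jaw":-1},{"az":0.18,"jaw":-1},{"az":0.18,"jaw":-1},{"az":0.18,"jaw":-1},{"jaw":-1}]'
python3 go.py 455 302 80 0.009
```

```text
t 1.1 pos [151.5 502.7 231.3] shift [-348.5 -104.5  151.3] yang 1.278 az 1.269 zax [-0. -0. -1.] F [0.9 0.4 0.8] grip 1.001 0.0 j6 -0.22schema error: expected keys tx, ty, tz, ax, ay, az, jaw
schema error: expected keys tx, ty, tz, ax, ay, az, jaw
schema error: expected keys tx, ty, tz, ax, ay, az, jaw
```

All keys are required in every row.

```bash
python3 -m jog '[{"tx":-50,"ty":-15,"tz":10,"ax":0,"ay":0,"az":0,"jaw":-1},{"tx":-50,"ty":-15,"tz":10,"ax":0,"ay":0,"az":0,"jaw":-1},{"tx":-50,"ty":-15,"tz":10,"ax":0,"ay":0,"az":0,"jaw":-1},{"tx":-50,"ty":-15,"tz":10,"ax":0,"ay":0,"az":0,"jaw":-1},{"tx":-50,"ty":-15,"tz":10,"ax":0,"ay":0,"az":0,"jaw":-1}]' 40
python3 -m jog '[{"tx":-49,"ty":-15,"tz":10,"ax":0,"ay":0,"az":0,"jaw":-1},{"tx":-49,"ty":-14,"tz":10,"ax":0,"ay":0,"az":0,"jaw":-1},{"tx":0,"ty":0,"tz":0,"ax":0,"ay":0,"az":0.18,"jaw":-1},{"tx":0,"ty":0,"tz":0,"ax":0,"ay":0,"az":0.18,"jaw":-1},{"tx":0,"ty":0,"tz":0,"ax":0,"ay":0,"az":0.18,"jaw":-1}]'
python3 -m jog '[{"tx":0,"ty":0,"tz":0,"ax":0,"ay":0,"az":0.18,"jaw":-1},{"tx":0,"ty":0,"tz":0,"ax":0,"ay":0,"az":0.18,"jaw":-1},{"tx":0,"ty":0,"tz":0,"ax":0,"ay":0,"az":0.18,"jaw":-1},{"tx":0,"ty":0,"tz":0,"ax":0,"ay":0,"az":0.18,"jaw":-1},{"tx":0,"ty":0,"tz":0,"ax":0,"ay":0,"az":0,"jaw":-1}]'
python3 go.py 455 302 80 0.009
```

```text
time_s: 1.72
eef_pos: [370.6, 357.6, 181.1]
ee_rot: [0.0, 0.146, 0.989, 0.0]
force: [-0.1, 0.4, 0.5]
grip_width: 0.996
grip_force: 0.0
time_s: 2.35
eef_pos: [454.8, 302.5, 161.2]
ee_rot: [-0.0, 0.407, 0.913, -0.0]
force: [-0.2, -0.4, 0.8]
grip_width: 1.002
grip_force: 0.0
time_s: 2.98
eef_pos: [454.7, 302.6, 161.3]
ee_rot: [-0.0, 0.7, 0.714, -0.0]
force: [-0.3, -0.2, 0.3]
grip_width: 1.002
grip_force: 0.0
t 2.975 pos [454.7 302.6 161.3] shift [-0.6  0.3 81.3] yang 0.020 az 0.011 zax [-0. -0. -1.] F [-0.3 -0.2  0.3] grip 1.002 0.0 j6 0.35
```

```bash
python3 -m jog '[{"tx":0,"ty":0,"tz":40,"ax":0,"ay":0,"az":0.011,"jaw":-1},{"tx":0,"ty":0,"tz":40,"ax":0,"ay":0,"az":0,"jaw":-1},{"tx":0,"ty":0,"tz":40,"ax":0,"ay":0,"az":0,"jaw":-1},{"tx":0,"ty":0,"tz":30,"ax":0,"ay":0,"az":0,"jaw":-1},{"tx":0,"ty":0,"tz":8,"ax":0,"ay":0,"az":0,"jaw":-1}]' 40
python3 -m jog '[{"tx":0,"ty":0,"tz":0,"ax":0,"ay":0,"az":0,"jaw":0.6},{"tx":0,"ty":0,"tz":0,"ax":0,"ay":0,"az":0,"jaw":0.6},{"tx":0,"ty":0,"tz":0,"ax":0,"ay":0,"az":0,"jaw":0.6},{"tx":0,"ty":0,"tz":0,"ax":0,"ay":0,"az":0,"jaw":0.6},{"tx":0,"ty":0,"tz":0,"ax":0,"ay":0,"az":0,"jaw":0.6}]' 40
python3 -m jog '[{"tx":0,"ty":0,"tz":0,"ax":0,"ay":0,"az":0,"jaw":0.6},{"tx":0,"ty":0,"tz":0,"ax":0,"ay":0,"az":0,"jaw":0.6},{"tx":0,"ty":0,"tz":0,"ax":0,"ay":0,"az":0,"jaw":0.6}]' 40
```

```text
time_s: 3.6
eef_pos: [453.9, 302.3, 1.8]
ee_rot: [-0.001, 0.704, 0.711, -0.001]
force: [-0.3, -0.1, -0.0]
grip_width: 1.001
grip_force: 0.0
time_s: 4.22
eef_pos: [455.3, 302.9, 4.6]
ee_rot: [0.0, 0.705, 0.71, 0.001]
force: [-1.8, -0.0, 4.8]
grip_width: 0.409
grip_force: 39.5
time_s: 4.6
eef_pos: [455.2, 302.9, 4.5]
ee_rot: [0.0, 0.705, 0.71, 0.001]
force: [-0.1, -0.4, 4.9]
grip_width: 0.407
grip_force: 39.5
```

```bash
python3 -m jog '[{"tx":0,"ty":0,"tz":-20,"ax":0,"ay":0,"az":0,"jaw":0.6},{"tx":0,"ty":0,"tz":-35,"ax":0,"ay":0,"az":0,"jaw":0.6},{"tx":0,"ty":0,"tz":-35,"ax":0,"ay":0,"az":0,"jaw":0.6},{"tx":0,"ty":0,"tz":-35,"ax":0,"ay":0,"az":0,"jaw":0.6},{"tx":0,"ty":0,"tz":0,"ax":0,"ay":0,"az":0,"jaw":0.6}]' 60
python3 - <<'E'
from h import *
for n in("top","scene"):
    c=capture(n);np.savez(n+"1.npz",**c)
    cv2.imwrite(f"pics/{n}1.png",c["color"][...,::-1])
a=[cv2.imread(f"pics/{n}1.png")[110:330,100:400] for n in("top","scene")]
cv2.imwrite("pics/v1.png",cv2.resize(np.hstack(a),(800,294)))
E
python3 go.py 624 176 130 0.04
```

```text
time_s: 5.22
eef_pos: [455.8, 303.1, 130.9]
ee_rot: [0.001, 0.704, 0.71, 0.002]
force: [0.4, 1.3, -2.8]
grip_width: 0.398
grip_force: 60.2
t 5.325 pos [454.3 302.5 127.7] shift [-127.7  168.8   -2.4] yang 0.007 az -0.033 zax [-0. -0. -1.] F [-0.1 -0.4 -2.8] grip 0.401 60.17488360404968 j6 0.37
```

View pics/v1.png

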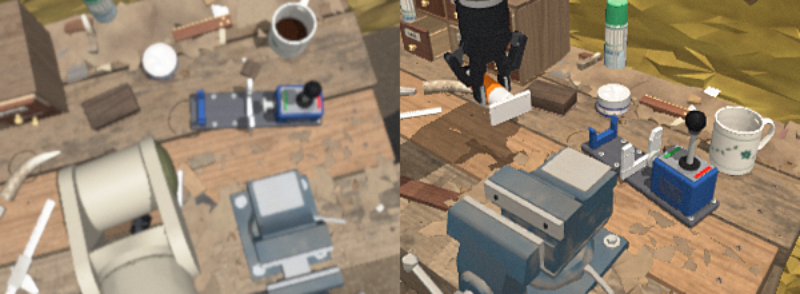

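The view shows the cartridge held level by the gripper. The flange is at about (510,107) in the right half and the dispenser is clear of it. I'll refine the dispenser pose by fitting its known edges to both start images.

```bash
cat > edge.py <<'E'
from h import *
from scipy.optimize import least_squares
np.set_printoptions(precision=3,suppress=True)
segs=[]
def S(*p): segs.extend(zip(p[:-1],p[1:]))
for s in(1,-1):
    for x in(0,8): S((x,s*46,-30),(x,s*46,29),(x,s*25.5,29),(x,s*20,13),(x,s*20,-10))
    S((20,s*37,-36),(85,s*37,-36))
S((-131,-31,35),(-45,-31,35),(-45,31,35),(-131,31,35),(-131,-31,35))
for y in(31,-31):
    for x in(-131,-45): S((x,y,35),(x,y,-25))
pts=np.vstack([np.linspace(a,b,max(3,int(np.hypot(*(np.subtract(b,a)[:2]))/3+abs(b[2]-a[2])/4))) for a,b in segs])
def proj(c,W):
    M=np.array(c["camera_from_world"]);q=W@M[:3,:3].T+M[:3,3]
    return np.c_[c["cx"]+c["fx"]*q[:,0]/-q[:,2],c["cy"]-c["fy"]*q[:,1]/-q[:,2]]
def world(p,off=(0,0)):
    co,si=np.cos(p[2]),np.sin(p[2]);return np.c_[p[0]+pts[:,0]*co-pts[:,1]*si,p[1]+pts[:,0]*si+pts[:,1]*co,pts[:,2]+48]
D={}
for n in("top","scene"):
    c=dict(np.load(n+"0.npz"));e=cv2.Canny(cv2.GaussianBlur(cv2.resize(c["color"],None,fx=4,fy=4,interpolation=cv2.INTER_CUBIC),(0,0),3),25,60)
    D[n]=(c,cv2.distanceTransform(255-e,cv2.DIST_L2,5)/4)
def res(p,cams):
    r=[]
    for n in cams:
        c,d=D[n];uv=((proj(c,world(p))+.5)*4-.5).astype(np.float32)
        v=cv2.remap(d,uv[:,:1].copy(),uv[:,1:].copy(),cv2.INTER_LINEAR).ravel();r.append(np.minimum(v,8))
    return np.concatenate(r)
for cams in(["top"],["scene"],["top","scene"]):
    best=min((least_squares(res,[x,y,a],loss="cauchy",f_scale=.7,x_scale=[1,1,.02],diff_step=1e-4) for x in(622,626,630) for y in(115,120) for a in(1.57,1.61)),key=lambda s:s.cost)
    p=best.x;print(cams,p,best.cost,"median",np.median(res(p,cams)))
im=[]
for n in("top","scene"):
    c=D[n][0];g=cv2.resize(c["color"],None,fx=4,fy=4)[...,::-1].copy();uv=(proj(c,world(p))+.5)*4
    for u in uv.astype(int): cv2.circle(g,tuple(map(int,u)),1,(0,255,255),-1)
    m=uv.mean(0).astype(int);im.append(g[m[1]-240:m[1]+240,m[0]-300:m[0]+300])
cv2.imwrite("pics/edge.png",cv2.resize(np.hstack(im),(800,320)))
E
python3 edge.py
```

```text
Traceback (most recent call last):
  File "edge.py", line 29, in <module>
    best=min((least_squares(res,[x,y,a],loss="cauchy",f_scale=.7,x_scale=[1,1,.02],diff_step=1e-4) for x in(622,626,630) for y in(115,120) for a in(1.57,1.61)),key=lambda s:s.cost)
  File "edge.py", line 29, in <genexpr>
    best=min((least_squares(res,[x,y,a],loss="cauchy",f_scale=.7,x_scale=[1,1,.02],diff_step=1e-4) for x in(622,626,630) for y in(115,120) for a in(1.57,1.61)),key=lambda s:s.cost)
              ~~~~~~~~~~~~~^^^^^^^^^^^^^^^^^^^^^^^^^^^^^^^^^^^^^^^^^^^^^^^^^^^^^^^^^^^^^^^^^^^^^^^
TypeError: res() missing 1 required positional argument: 'cams'
```

```bash
sed -i 's/diff_step=1e-4)/diff_step=1e-4,args=(cams,))/' edge.py; python3 edge.py
```

```text
['top'] [626.494 118.973   1.621] 68.2495848608366 median 0.5964784
['scene'] [620.583 116.47    1.588] 65.00752110101139 median 0.52193
['top', 'scene'] [621.986 118.578   1.582] 152.99973313377993 median 0.640625
```

View pics/edge.png

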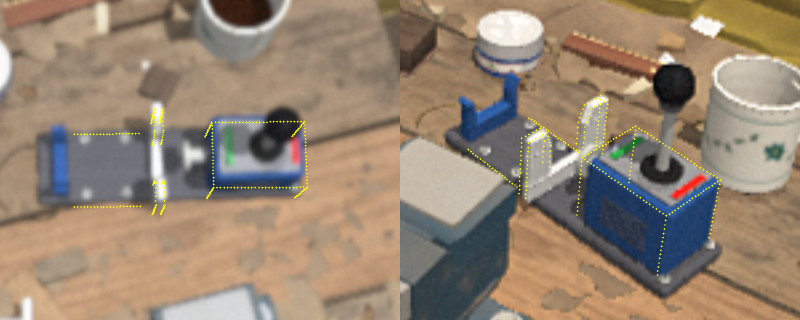

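```bash
python3 -m jog '[{"tx":-32,"ty":42,"tz":0,"ax":0,"ay":0,"az":0,"jaw":0.6},{"tx":-32,"ty":42,"tz":0,"ax":0,"ay":0,"az":0,"jaw":0.6},{"tx":-32,"ty":42,"tz":0,"ax":0,"ay":0,"az":0,"jaw":0.6},{"tx":-32,"ty":42,"tz":0,"ax":0,"ay":0,"az":0,"jaw":0.6},{"tx":0,"ty":0,"tz":0,"ax":0,"ay":0,"az":-0.035,"jaw":0.6}]' 60
python3 -m jog '[{"tx":0,"ty":0,"tz":6,"ax":0,"ay":0,"az":0,"jaw":0.6},{"tx":0,"ty":0,"tz":0,"ax":0,"ay":0,"az":0,"jaw":0.6}]' 60 >/dev/null
python3 go.py 624 176 130 0.04
python3 - <<'E'
from h import *
a=[]
for n in("top","scene"):
    c=capture(n);np.savez(n+"2.npz",**c)
    for q in("flange","cartridge_center","slot","front_rest"):
        for r in place_of(q,n)[:1]: print(n,q,np.array(r["centre"]),r["conf"])
    a.append(cv2.resize(c["color"][100:290,200:390,::-1],(400,400),interpolation=cv2.INTER_CUBIC))
cv2.imwrite("pics/v2.png",np.hstack(a))
E
```

```text
time_s: 5.95
eef_pos: [624.9, 172.9, 125.6]
ee_rot: [-0.001, 0.693, 0.721, -0.001]
force: [-1.0, 0.2, -2.3]
grip_width: 0.403
grip_force: 60.5
t 6.2 pos [622.4 176.6 121. ] shift [-0.7  1.6 -9. ] yang 0.043 az 0.003 zax [-0. -0. -1.] F [-0.2 -0.2 -1.5] grip 0.399 60.48402786254883 j6 0.05
top flange [289.9 182. ] 0.65
top cartridge_center [265.3 184.1] 0.48
scene flange [284.9 188. ] 0.69
scene cartridge_center [264.7 181.8] 0.6
scene slot [284. 224.] 0.6
scene front_rest [255.2 204.7] 0.71
```

View pics/v2.png

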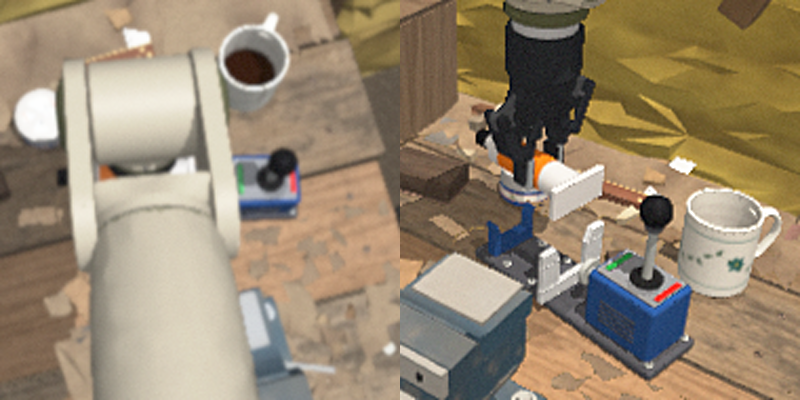

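```bash
cat > rel.py <<'E'
import sys
from h import *
from scipy.optimize import least_squares
np.set_printoptions(precision=2,suppress=True)
def proj(c,W):
    M=np.array(c["camera_from_world"]);q=W@M[:3,:3].T+M[:3,3]
    return np.c_[c["cx"]+c["fx"]*q[:,0]/-q[:,2],c["cy"]-c["fy"]*q[:,1]/-q[:,2]]
def dense(polys):
    return np.vstack([np.linspace(a,b,int(np.linalg.norm(np.subtract(b,a))/2)+2) for p in polys for a,b in zip(p[:-1],p[1:])])
def T(P,o,yaw):
    c,s=np.cos(yaw),np.sin(yaw);return np.c_[o[0]+P[:,0]*c-P[:,1]*s,o[1]+P[:,0]*s+P[:,1]*c,o[2]+P[:,2]]
def fit(f,P,z,yaw,x0,free=2,w=5):
    c=dict(np.load(f));k=4
    e=cv2.Canny(cv2.GaussianBlur(cv2.resize(c["color"],None,fx=k,fy=k,interpolation=cv2.INTER_CUBIC),(0,0),2),40,90)
    d=cv2.distanceTransform(255-e,cv2.DIST_L2,5)/k
    def r(p):
        uv=((proj(c,T(P,(p[0],p[1],z),p[2] if free==3 else yaw))+.5)*k-.5).astype(np.float32)
        return np.minimum(cv2.remap(d,uv[:,:1].copy(),uv[:,1:].copy(),cv2.INTER_LINEAR).ravel(),w)
    S=[least_squares(r,[x0[0]+a,x0[1]+b]+([yaw] if free==3 else []),loss="cauchy",f_scale=.5,x_scale=[1,1,.02][:free],diff_step=2e-4) for a in(-4,0,4) for b in(-4,0,4)]
    s=min(S,key=lambda s:s.cost);return s.x,s.cost/len(P),np.median(r(s.x))
# flange back face outline (cart axes, origin cart centre) + top front edge
FL=dense([[(-65,-36,-18),(-65,36,-18),(-65,36,18),(-65,-36,18),(-65,-36,-18)],[(-57,-36,18),(-57,36,18),(-65,36,18)],[(-57,-36,18),(-65,-36,18)]])
PL=dense([[(0,s*46,-20),(0,s*46,29),(0,s*25.5,29),(0,s*20,13),(0,s*20,-15)] for s in(1,-1)]+[[(8,s*46,29),(8,s*25.5,29)] for s in(1,-1)])
HO=dense([[(-131,-31,35),(-45,-31,35),(-45,31,35),(-131,31,35),(-131,-31,35)],[(-131,-31,35),(-131,-31,-25)],[(-131,31,35),(-131,31,-25)]])
E
python3 - <<'E'
from rel import *
for z in(132.5,134.5,136.5): print("flange z",z,fit("scene2.npz",FL,z,1.613,(622.4,176.6)))
for y in(1.59,1.61,1.625):print("plate",y,fit("scene2.npz",PL,48,y,(624,119)),fit("scene0.npz",PL,48,y,(624,119)),"house",fit("scene0.npz",HO,48,y,(624,119)))
print("all top",fit("top0.npz",np.vstack([PL,HO]),48,1.61,(626,119),3),fit("top0.npz",HO,48,1.61,(626,119),3))
print("all scene",fit("scene0.npz",np.vstack([PL,HO]),48,1.61,(622,119),3))
for z in (18,):print("flange0",fit("scene0.npz",FL,18,1.58,(455,302)),fit("top0.npz",FL,18,1.58,(455,302)))
E
```

```text
flange z 132.5 (array([622.79, 184.32]), np.float64(0.09574693233276688), np.float32(0.2961914))
flange z 134.5 (array([620.62, 182.3 ]), np.float64(0.09807360405282353), np.float32(0.31341106))
flange z 136.5 (array([618.34, 180.26]), np.float64(0.10076314197350114), np.float32(0.33339843))
plate 1.59 (array([621.84, 117.73]), np.float64(0.08255686569847105), np.float32(0.3272461)) (array([622.48, 117.98]), np.float64(0.0831737764417315), np.float32(0.28828126)) house (array([620.32, 118.09]), np.float64(0.16039598898582466), np.float32(0.5392906))
plate 1.61 (array([622.31, 117.82]), np.float64(0.07592163725911105), np.float32(0.1953125)) (array([622.55, 117.81]), np.float64(0.08035165114206154), np.float32(0.21484375)) house (array([618.57, 118.01]), np.float64(0.1597732133760515), np.float32(0.56263614))
plate 1.625 (array([622.27, 117.74]), np.float64(0.08491412241988583), np.float32(0.26398927)) (array([622.57, 117.72]), np.float64(0.09241726910059804), np.float32(0.29125977)) house (array([617.18, 117.83]), np.float64(0.1604414095008079), np.float32(0.59102196))
all top (array([632.23, 119.27,   1.61]), np.float64(0.14360282267428065), np.float32(0.5221962)) (array([622.37, 119.94,   1.69]), np.float64(0.1604245890247189), np.float32(0.5695977))
all scene (array([621.27, 117.74,   1.58]), np.float64(0.1343602835098954), np.float32(0.48263544))
flange0 (array([451.1 , 307.77]), np.float64(0.18095502604927766), np.float32(0.42789698)) (array([455.17, 308.91]), np.float64(0.09071313250690337), np.float32(0.2611084))
```

```bash
python3 -m jog '[{"tx":-7,"ty":0,"tz":13,"ax":0,"ay":0,"az":0,"jaw":0.6},{"tx":-6.5,"ty":0,"tz":13,"ax":0,"ay":0,"az":0,"jaw":0.6},{"tx":0,"ty":0,"tz":0,"ax":0,"ay":0,"az":0,"jaw":0.6},{"tx":0,"ty":0,"tz":0,"ax":0,"ay":0,"az":0,"jaw":0.6}]' 60
cat > chk.py <<'E'
import sys
from rel import *
from go import go
c=capture("scene");f=f"scene{sys.argv[1]}.npz";np.savez(f,**c)
s=sense();p=s["eef_pos"];go(p,0.04)
fl=fit(f,FL,p[2]+13.5,1.613,(p[0]-1.8,p[1]+5.7));pl=fit(f,PL,48,1.61,(622.4,118))
print("cart",fl,"tcp+",fl[0]-p[:2]);print("plate",pl)
d=fl[0]-pl[0][:2];a=1.61;print("cart centre in slot frame (want 51, 0):",d@[np.cos(a),np.sin(a)],d@[-np.sin(a),np.cos(a)])
E
python3 chk.py 3
```

```text
time_s: 7.2
eef_pos: [624.3, 162.3, 96.4]
ee_rot: [0.0, 0.692, 0.722, 0.0]
force: [-0.6, -0.1, -1.1]
grip_width: 0.402
grip_force: 60.5
t 7.25 pos [624.4 162.4  96.6] shift [0. 0. 0.] yang 0.042 az 0.002 zax [ 0.  0. -1.] F [-0.3 -0.  -0.4] grip 0.398 60.48671364784241 j6 0.03
cart (array([619.2, 166.7]), np.float64(0.09709284831515161), np.float32(0.32006836)) tcp+ [-5.2  4.3]
plate (array([622. , 117.3]), np.float64(0.10956400977046972), np.float32(0.28037107))
cart centre in slot frame (want 51, 0): 49.50546779209897 0.8762754186066835
```

```bash
python3 -m jog '[{"tx":1.5,"ty":0.5,"tz":8,"ax":0,"ay":0,"az":0,"jaw":0.6},{"tx":0,"ty":0,"tz":8,"ax":0,"ay":0,"az":0,"jaw":0.6},{"tx":0,"ty":0,"tz":0,"ax":0,"ay":0,"az":0,"jaw":0.6},{"tx":0,"ty":0,"tz":0,"ax":0,"ay":0,"az":0,"jaw":0.6}]' 60
python3 chk.py 4
python3 - <<'E'
import numpy as np,cv2
c=np.load("scene4.npz");cv2.imwrite("pics/v4.png",cv2.resize(c["color"][150:270,230:350,::-1],(600,600),interpolation=cv2.INTER_CUBIC))
E
```

```text
time_s: 7.75
eef_pos: [624.7, 163.9, 80.4]
ee_rot: [0.0, 0.692, 0.722, 0.0]
force: [-0.0, 0.7, -1.2]
grip_width: 0.396
grip_force: 60.5
t 7.8 pos [624.8 163.9  80.5] shift [0. 0. 0.] yang 0.042 az 0.002 zax [ 0.  0. -1.] F [ 0.6 -0.8 -2.2] grip 0.397 60.48646688461304 j6 0.03
cart (array([620. , 168.2]), np.float64(0.06744242317530054), np.float32(0.22026367)) tcp+ [-4.8  4.3]
plate (array([626.1, 126.4]), np.float64(0.18332960627797684), np.float32(0.5197849))
cart centre in slot frame (want 51, 0): 42.013827802437596 4.518700316515029
```

View pics/v4.png

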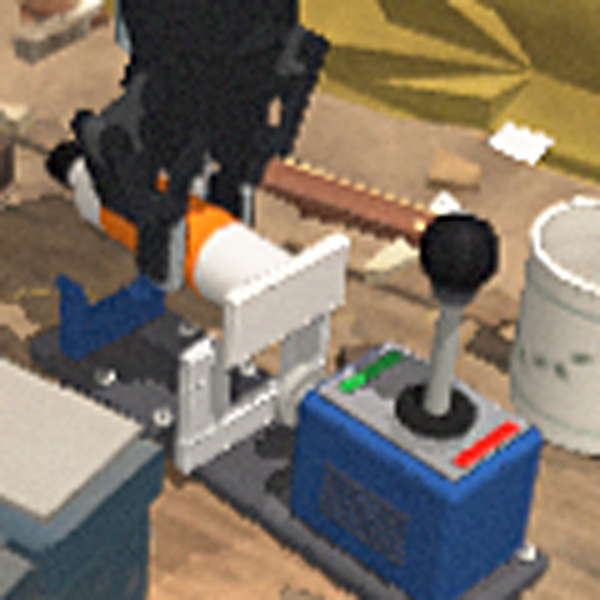

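The picture shows the flange just above and behind the plate, between it and the housing. In the slot frame the cartridge centre is at about (50.5, 0.2) mm, so I'm lowering it.

```bash
python3 -m jog '[{"tx":0,"ty":0,"tz":7,"ax":0,"ay":0,"az":0,"jaw":0.6},{"tx":0,"ty":0,"tz":7,"ax":0,"ay":0,"az":0,"jaw":0.6},{"tx":0,"ty":0,"tz":0,"ax":0,"ay":0,"az":0,"jaw":0.6}]' 60
python3 -m jog '[{"tx":0,"ty":0,"tz":7,"ax":0,"ay":0,"az":0,"jaw":0.6},{"tx":0,"ty":0,"tz":0,"ax":0,"ay":0,"az":0,"jaw":0.6}]' 60; python3 chk.py 5
```

```text
time_s: 8.18
eef_pos: [624.2, 163.8, 65.3]
ee_rot: [-0.001, 0.692, 0.722, -0.001]
force: [0.5, 0.6, -2.0]
grip_width: 0.398
grip_force: 60.5
time_s: 8.43
eef_pos: [624.3, 163.8, 58.6]
ee_rot: [-0.0, 0.692, 0.722, -0.0]
force: [-0.2, 0.1, -1.4]
grip_width: 0.4
grip_force: 60.5
t 8.475 pos [624.5 163.8  59. ] shift [0. 0. 0.] yang 0.042 az 0.002 zax [-0. -0. -1.] F [-0.3 -0.7 -1.5] grip 0.397 60.48683524131775 j6 0.03
cart (array([619.5, 168.5]), np.float64(0.08090515817724714), np.float32(0.32771015)) tcp+ [-5.   4.6]
plate (array([616.7, 117.1]), np.float64(0.1624630709328645), np.float32(0.51185507))
cart centre in slot frame (want 51, 0): 51.23199212399895 -4.848805291123245
```

```bash
python3 -m jog '[{"tx":0,"ty":0,"tz":4,"ax":0,"ay":0,"az":0,"jaw":0.6},{"tx":0,"ty":0,"tz":4,"ax":0,"ay":0,"az":0,"jaw":0.6},{"tx":0,"ty":0,"tz":0,"ax":0,"ay":0,"az":0,"jaw":0.6}]' 60
python3 -m jog '[{"tx":0,"ty":0,"tz":4,"ax":0,"ay":0,"az":0,"jaw":0.6},{"tx":0,"ty":0,"tz":4,"ax":0,"ay":0,"az":0,"jaw":0.6},{"tx":0,"ty":0,"tz":0,"ax":0,"ay":0,"az":0,"jaw":0.6}]' 60; python3 chk.py 6
```

```text
time_s: 8.85
eef_pos: [624.4, 163.8, 50.8]
ee_rot: [-0.0, 0.692, 0.722, -0.0]
force: [0.1, 1.3, -2.3]
grip_width: 0.397
grip_force: 60.5
time_s: 9.22
eef_pos: [624.4, 163.8, 42.8]
ee_rot: [-0.0, 0.692, 0.722, -0.0]
force: [0.3, 0.3, -2.3]
grip_width: 0.403
grip_force: 60.5
t 9.275 pos [624.5 163.8  43.1] shift [0. 0. 0.] yang 0.042 az 0.002 zax [-0. -0. -1.] F [ 0.8  0.3 -1.7] grip 0.4 60.48628807067871 j6 0.03
cart (array([619.3, 168.4]), np.float64(0.10508076324399498), np.float32(0.34118426)) tcp+ [-5.2  4.6]
plate (array([617.3, 117.8]), np.float64(0.12542844338382508), np.float32(0.33901367))
cart centre in slot frame (want 51, 0): 50.53985147765531 -3.9637250668993937
```

No contact so far, with about 8 mm left to go.

```bash
python3 -m jog '[{"tx":0,"ty":0,"tz":3,"ax":0,"ay":0,"az":0,"jaw":0.6},{"tx":0,"ty":0,"tz":2,"ax":0,"ay":0,"az":0,"jaw":0.6},{"tx":0,"ty":0,"tz":0,"ax":0,"ay":0,"az":0,"jaw":0.6}]' 60
python3 -m jog '[{"tx":0,"ty":0,"tz":2,"ax":0,"ay":0,"az":0,"jaw":0.6},{"tx":0,"ty":0,"tz":0,"ax":0,"ay":0,"az":0,"jaw":0.6}]' 60
python3 -m jog '[{"tx":0,"ty":0,"tz":1.5,"ax":0,"ay":0,"az":0,"jaw":0.6},{"tx":0,"ty":0,"tz":0,"ax":0,"ay":0,"az":0,"jaw":0.6}]' 60
```

```text
time_s: 9.65
eef_pos: [624.5, 163.8, 38.1]
ee_rot: [-0.0, 0.692, 0.722, -0.0]
force: [0.8, 0.4, -1.6]
grip_width: 0.405
grip_force: 60.5
time_s: 9.9
eef_pos: [624.5, 163.8, 36.1]
ee_rot: [-0.0, 0.692, 0.722, -0.0]
force: [0.1, 0.2, -1.0]
grip_width: 0.398
grip_force: 60.5
time_s: 10.15
eef_pos: [624.6, 163.8, 34.8]
ee_rot: [0.0, 0.692, 0.722, 0.0]
force: [-0.5, 0.2, -1.3]
grip_width: 0.398
grip_force: 60.7
```

```bash
python3 -m jog '[{"tx":0,"ty":0,"tz":1,"ax":0,"ay":0,"az":0,"jaw":0.6},{"tx":0,"ty":0,"tz":0,"ax":0,"ay":0,"az":0,"jaw":0.6}]' 60
python3 -m jog '[{"tx":0,"ty":0,"tz":1,"ax":0,"ay":0,"az":0,"jaw":0.6},{"tx":0,"ty":0,"tz":0,"ax":0,"ay":0,"az":0,"jaw":0.6}]' 60
python3 chk.py 7
python3 - <<'E'
import numpy as np,cv2
c=np.load("scene7.npz");cv2.imwrite("pics/v7.png",cv2.resize(c["color"][150:270,230:350,::-1],(600,600),interpolation=cv2.INTER_CUBIC))
E
```

```text
time_s: 10.4
eef_pos: [624.7, 163.9, 34.6]
ee_rot: [0.0, 0.692, 0.722, 0.0]
force: [-3.9, -1.5, 5.0]
grip_width: 0.402
grip_force: 61.4
time_s: 10.65
eef_pos: [624.7, 163.9, 34.5]
ee_rot: [0.0, 0.692, 0.722, 0.0]
force: [-5.3, -0.6, 12.1]
grip_width: 0.399
grip_force: 62.2
t 10.7 pos [624.8 163.8  34.5] shift [0. 0. 0.] yang 0.042 az 0.002 zax [ 0. -0. -1.] F [-6.  -1.1 11.5] grip 0.399 62.155455350875854 j6 0.03
cart (array([620.2, 168.6]), np.float64(0.09906395581247783), np.float32(0.3463623)) tcp+ [-4.6  4.7]
plate (array([617.2, 117.6]), np.float64(0.12632747681393697), np.float32(0.3791504))
cart centre in slot frame (want 51, 0): 50.82300409768122 -4.94374968666764
```

View pics/v7.png

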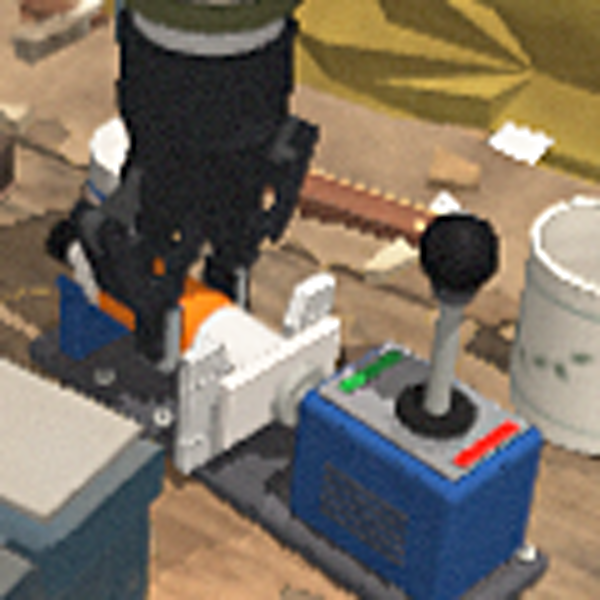

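The flange sits in the gap behind the plate, level, and the bench force confirms it is seated. Releasing it and rising.

```bash
python3 -m jog '[{"tx":0,"ty":-0.5,"tz":-1.5,"ax":0,"ay":0,"az":0,"jaw":0.6},{"tx":0,"ty":0,"tz":0,"ax":0,"ay":0,"az":0,"jaw":-0.2},{"tx":0,"ty":0,"tz":0,"ax":0,"ay":0,"az":0,"jaw":-0.6},{"tx":0,"ty":0,"tz":0,"ax":0,"ay":0,"az":0,"jaw":-0.6},{"tx":0,"ty":0,"tz":0,"ax":0,"ay":0,"az":0,"jaw":-0.6}]' 40
python3 -m jog '[{"tx":0,"ty":0,"tz":-10,"ax":0,"ay":0,"az":0,"jaw":-0.6},{"tx":0,"ty":0,"tz":-40,"ax":0,"ay":0,"az":0,"jaw":-0.6},{"tx":0,"ty":0,"tz":-60,"ax":0,"ay":0,"az":0,"jaw":-0.6},{"tx":0,"ty":0,"tz":-60,"ax":0,"ay":0,"az":0,"jaw":-0.6},{"tx":0,"ty":0,"tz":-30,"ax":0,"ay":0,"az":0,"jaw":-0.6}]'
python3 go.py 624 10 237 0.04
python3 - <<'E'
from rel import *
c=capture("scene");np.savez("scene8.npz",**c)
print(fit("scene8.npz",FL,48,1.613,(620,168)))
cv2.imwrite("pics/v8.png",cv2.resize(c["color"][150:270,230:350,::-1],(600,600),interpolation=cv2.INTER_CUBIC))
E
```

```text
time_s: 11.32
eef_pos: [624.1, 163.8, 34.2]
ee_rot: [-0.0, 0.692, 0.722, -0.0]
force: [0.6, 0.5, 0.5]
grip_width: 0.802
grip_force: 0.0
time_s: 11.95
eef_pos: [624.6, 163.9, 239.1]
ee_rot: [0.002, 0.692, 0.722, 0.002]
force: [0.5, 0.1, 0.1]
grip_width: 0.801
grip_force: 0.0
t 11.95 pos [624.6 163.9 239.1] shift [-153.8   -7.1    2. ] yang 0.042 az 0.002 zax [ 0.  0. -1.] F [0.5 0.1 0.1] grip 0.801 0.0 j6 0.03
(array([619.36, 168.6 ]), np.float64(0.08513939884111336), np.float32(0.3125))
```

View pics/v8.png

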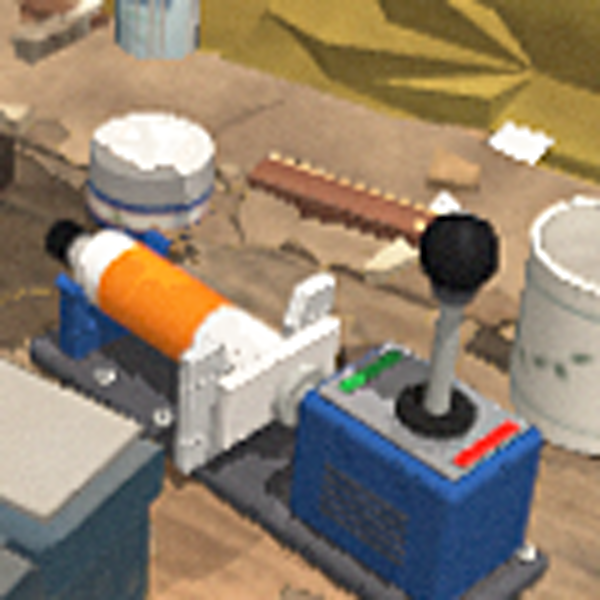

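The cartridge is loaded and free. In the view the flange is behind the plate, the nozzle is over the front rest and the lever is upright. Next I go behind the knob with the fingers shut.

```bash
python3 -m jog '[{"tx":-48,"ty":-1,"tz":0,"ax":0,"ay":0,"az":0,"jaw":1},{"tx":-48,"ty":-1,"tz":0,"ax":0,"ay":0,"az":0,"jaw":1},{"tx":-48,"ty":0,"tz":0,"ax":0,"ay":0,"az":0,"jaw":1},{"tx":-48,"ty":0,"tz":0,"ax":0,"ay":0,"az":0,"jaw":1},{"tx":0,"ty":0,"tz":0,"ax":0,"ay":0,"az":0,"jaw":1}]' 40
python3 -m jog '[{"tx":0,"ty":0,"tz":0,"ax":0,"ay":0,"az":0,"jaw":1},{"tx":0,"ty":0,"tz":0,"ax":0,"ay":0,"az":0,"jaw":1}]'
python3 go.py 631 -28 142 0.04
python3 - <<'E'
from h import *
c=capture("scene");np.savez("scene9.npz",**c)
cv2.imwrite("pics/v9.png",cv2.resize(c["color"][90:270,250:430,::-1],(600,600),interpolation=cv2.INTER_CUBIC))
E
```

```text
time_s: 12.62
eef_pos: [630.1, -31.1, 234.5]
ee_rot: [0.0, 0.694, 0.72, -0.0]
force: [1.0, 0.2, 0.1]
grip_width: -0.0
grip_force: 0.0
time_s: 12.88
eef_pos: [630.1, -26.9, 234.5]
ee_rot: [0.0, 0.692, 0.722, 0.0]
force: [0.7, 0.4, 0.1]
grip_width: -0.003
grip_force: 0.0
t 12.875 pos [630.1 -26.9 234.5] shift [-1.2  0.8 92.5] yang 0.044 az 0.004 zax [ 0.  0. -1.] F [0.7 0.4 0.1] grip -0.003 0.0 j6 -0.27
```

View pics/v9.png

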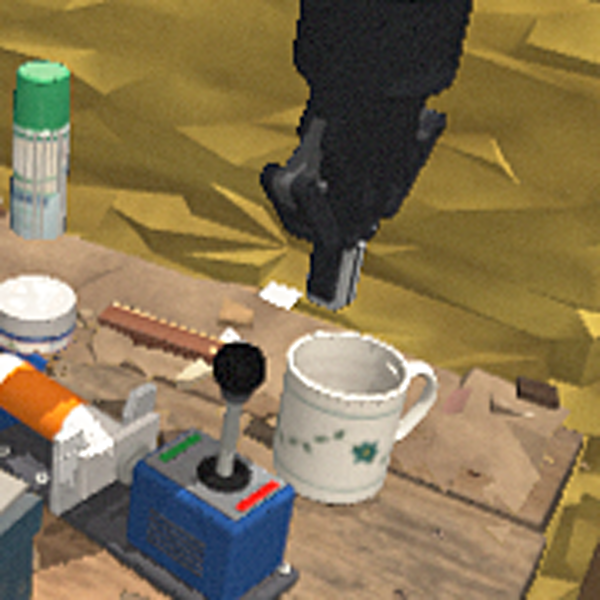

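The fingers are shut and hover behind the knob on its red side, clear of the mug. I'm descending, then pushing.

```bash
python3 -m jog '[{"tx":-2,"ty":0,"tz":30,"ax":0,"ay":0,"az":0,"jaw":1},{"tx":0,"ty":0,"tz":35,"ax":0,"ay":0,"az":0,"jaw":1},{"tx":0,"ty":0,"tz":27,"ax":0,"ay":0,"az":0,"jaw":1},{"tx":0,"ty":0,"tz":0,"ax":0,"ay":0,"az":0,"jaw":1},{"tx":8,"ty":0,"tz":0,"ax":0,"ay":0,"az":0,"jaw":1}]'
python3 -m jog '[{"tx":8,"ty":0,"tz":0,"ax":0,"ay":0,"az":0,"jaw":1},{"tx":8,"ty":0,"tz":0,"ax":0,"ay":0,"az":0,"jaw":1},{"tx":8,"ty":0,"tz":0,"ax":0,"ay":0,"az":0,"jaw":1},{"tx":0,"ty":0,"tz":0,"ax":0,"ay":0,"az":0,"jaw":1}]'
```

```text
time_s: 13.55
eef_pos: [630.5, -21.8, 143.8]
ee_rot: [0.001, 0.692, 0.722, 0.001]
force: [0.2, 0.4, 0.9]
grip_width: -0.002
grip_force: 0.0
time_s: 14.05
eef_pos: [629.0, 2.5, 142.5]
ee_rot: [0.0, 0.692, 0.722, 0.0]
force: [-0.7, -1.1, 0.8]
grip_width: 0.002
grip_force: 0.3
```

```bash
python3 -m jog '[{"tx":8,"ty":0,"tz":0,"ax":0,"ay":0,"az":0,"jaw":1},{"tx":8,"ty":0,"tz":0,"ax":0,"ay":0,"az":0,"jaw":1},{"tx":8,"ty":0,"tz":0,"ax":0,"ay":0,"az":0,"jaw":1},{"tx":0,"ty":0,"tz":0,"ax":0,"ay":0,"az":0,"jaw":1}]'
python3 -m jog '[{"tx":5,"ty":0,"tz":0,"ax":0,"ay":0,"az":0,"jaw":1},{"tx":4,"ty":0,"tz":0,"ax":0,"ay":0,"az":0,"jaw":1},{"tx":0,"ty":0,"tz":0,"ax":0,"ay":0,"az":0,"jaw":1}]'
python3 - <<'E'
from h import *
c=capture("scene");np.savez("scene10.npz",**c)
for q in("lever_knob",):print(place_of(q,"scene")[:2])
E
```

```text
time_s: 14.55
eef_pos: [627.7, 26.3, 141.9]
ee_rot: [-0.0, 0.692, 0.722, -0.0]
force: [-0.3, -3.7, -0.8]
grip_width: 0.004
grip_force: 1.7
time_s: 14.92
eef_pos: [627.1, 34.7, 141.7]
ee_rot: [-0.0, 0.692, 0.722, -0.001]
force: [-0.1, -5.5, -4.5]
grip_width: 0.003
grip_force: 2.7
[{'centre': [303.2, 193.8], 'conf': 0.55}]
```

```bash
python3 -m jog '[{"tx":3,"ty":0,"tz":0,"ax":0,"ay":0,"az":0,"jaw":1},{"tx":0,"ty":0,"tz":0,"ax":0,"ay":0,"az":0,"jaw":1}]'
python3 -m jog '[{"tx":3,"ty":0,"tz":0,"ax":0,"ay":0,"az":0,"jaw":1},{"tx":0,"ty":0,"tz":0,"ax":0,"ay":0,"az":0,"jaw":1}]'
```

```text
time_s: 15.28
eef_pos: [626.9, 37.4, 141.6]
ee_rot: [-0.0, 0.692, 0.722, -0.001]
force: [-0.5, -5.9, -4.3]
grip_width: 0.0
grip_force: 3.1
time_s: 15.52
eef_pos: [626.7, 40.2, 141.4]
ee_rot: [-0.0, 0.692, 0.722, -0.001]
force: [-1.1, -7.7, -5.9]
grip_width: 0.0
grip_force: 3.6
```

```bash
python3 -m jog '[{"tx":3,"ty":0,"tz":0,"ax":0,"ay":0,"az":0,"jaw":1},{"tx":0,"ty":0,"tz":0,"ax":0,"ay":0,"az":0,"jaw":1}]'
python3 -m jog '[{"tx":2,"ty":0,"tz":0,"ax":0,"ay":0,"az":0,"jaw":1},{"tx":0,"ty":0,"tz":0,"ax":0,"ay":0,"az":0,"jaw":1}]'
python3 - <<'E'
from h import *
c=capture("scene");np.savez("scene11.npz",**c)
cv2.imwrite("pics/v11.png",cv2.resize(c["color"][130:250,230:350,::-1],(600,600),interpolation=cv2.INTER_CUBIC))
E
```

```text
time_s: 15.78
eef_pos: [626.7, 40.7, 141.4]
ee_rot: [0.001, 0.693, 0.721, -0.003]
force: [-1.4, -17.9, -6.2]
grip_width: -0.001
grip_force: 9.3
time_s: 16.02
eef_pos: [626.7, 40.9, 141.4]
ee_rot: [0.002, 0.693, 0.721, -0.004]
force: [-1.4, -27.2, -7.5]
grip_width: 0.002
grip_force: 13.2
```

View pics/v11.png

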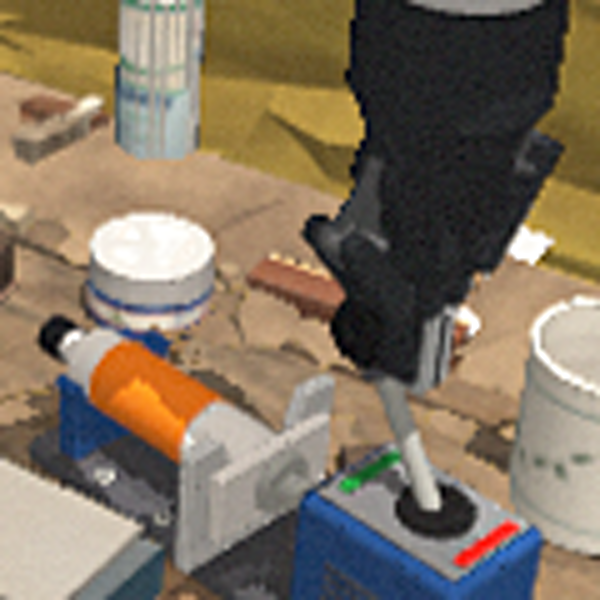

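The lever is at its stop: the force jumped at y = 40.7, the stop position worked out above. The ram has pushed the flange up to the plate. Now I hold, then return the lever slowly.

```bash
python3 -m jog '[{"tx":-1,"ty":0,"tz":0,"ax":0,"ay":0,"az":0,"jaw":1},{"tx":0,"ty":0,"tz":0,"ax":0,"ay":0,"az":0,"jaw":1},{"tx":0,"ty":0,"tz":0,"ax":0,"ay":0,"az":0,"jaw":1},{"tx":0,"ty":0,"tz":0,"ax":0,"ay":0,"az":0,"jaw":1},{"tx":0,"ty":0,"tz":0,"ax":0,"ay":0,"az":0,"jaw":1}]'
python3 -m jog '[{"tx":0,"ty":0,"tz":0,"ax":0,"ay":0,"az":0,"jaw":1},{"tx":0,"ty":0,"tz":0,"ax":0,"ay":0,"az":0,"jaw":1},{"tx":0,"ty":0,"tz":0,"ax":0,"ay":0,"az":0,"jaw":1}]'
python3 -m jog '[{"tx":-8,"ty":0,"tz":0,"ax":0,"ay":0,"az":0,"jaw":1},{"tx":-6,"ty":0,"tz":0,"ax":0,"ay":0,"az":0,"jaw":1},{"tx":-6,"ty":0,"tz":0,"ax":0,"ay":0,"az":0,"jaw":1},{"tx":-6,"ty":0,"tz":0,"ax":0,"ay":0,"az":0,"jaw":1},{"tx":-6,"ty":0,"tz":0,"ax":0,"ay":0,"az":0,"jaw":1}]'
python3 -m jog '[{"tx":-5,"ty":0,"tz":0,"ax":0,"ay":0,"az":0,"jaw":1},{"tx":-3,"ty":0,"tz":0,"ax":0,"ay":0,"az":0,"jaw":1},{"tx":-3,"ty":0,"tz":0,"ax":0,"ay":0,"az":0,"jaw":1},{"tx":-3,"ty":0,"tz":0,"ax":0,"ay":0,"az":0,"jaw":1},{"tx":-3,"ty":0,"tz":0,"ax":0,"ay":0,"az":0,"jaw":1}]'
python3 -m jog '[{"tx":-10,"ty":0,"tz":0,"ax":0,"ay":0,"az":0,"jaw":1},{"tx":-15,"ty":0,"tz":0,"ax":0,"ay":0,"az":0,"jaw":1},{"tx":0,"ty":0,"tz":0,"ax":0,"ay":0,"az":0,"jaw":1}]'
```

```text
time_s: 16.7
eef_pos: [626.7, 40.8, 141.4]
ee_rot: [0.001, 0.693, 0.721, -0.003]
force: [-0.7, -23.1, -6.8]
grip_width: 0.002
grip_force: 11.1
time_s: 17.08
eef_pos: [626.7, 40.8, 141.4]
ee_rot: [0.001, 0.693, 0.721, -0.003]
force: [-1.5, -22.8, -6.5]
grip_width: 0.0
grip_force: 11.1
time_s: 17.7
eef_pos: [628.5, 12.8, 142.3]
ee_rot: [-0.0, 0.692, 0.722, 0.0]
force: [0.9, -1.2, 1.5]
grip_width: -0.002
grip_force: 0.7
time_s: 18.32
eef_pos: [629.1, -4.1, 142.3]
ee_rot: [-0.0, 0.692, 0.722, 0.0]
force: [-1.1, -0.7, 0.2]
grip_width: -0.002
grip_force: 0.0
time_s: 18.7
eef_pos: [630.2, -30.5, 142.2]
ee_rot: [0.0, 0.693, 0.721, -0.0]
force: [0.3, 0.2, 0.3]
grip_width: 0.001
grip_force: 0.0
```

Clear of the knob, so I rise and check the result.

```bash
python3 -m jog '[{"tx":0,"ty":0,"tz":-30,"ax":0,"ay":0,"az":0,"jaw":1},{"tx":0,"ty":0,"tz":-40,"ax":0,"ay":0,"az":0,"jaw":1},{"tx":0,"ty":0,"tz":-40,"ax":0,"ay":0,"az":0,"jaw":1},{"tx":0,"ty":0,"tz":0,"ax":0,"ay":0,"az":0,"jaw":1},{"tx":0,"ty":0,"tz":0,"ax":0,"ay":0,"az":0,"jaw":1}]'
python3 - <<'E'
from rel import *
c=capture("scene");np.savez("scene12.npz",**c)
print(place_of("lever_knob","scene")[:1],"was 320,196.8")
print(fit("scene12.npz",FL,48,1.613,(620,173)),"was 619.4 168.6; plate+57 ~174.8")
cv2.imwrite("pics/v12.png",cv2.resize(c["color"][120:250,230:380,::-1],(690,598),interpolation=cv2.INTER_CUBIC))
E
```

```text
time_s: 19.32
eef_pos: [629.9, -29.0, 251.3]
ee_rot: [-0.001, 0.692, 0.722, -0.0]
force: [-0.6, -0.3, -1.7]
grip_width: 0.005
grip_force: 0.0
[{'centre': [319.8, 198.2], 'conf': 0.87}] was 320,196.8
(array([618.99, 173.01]), np.float64(0.14622872216761648), np.float32(0.4757949)) was 619.4 168.6; plate+57 ~174.8
```

View pics/v12.png

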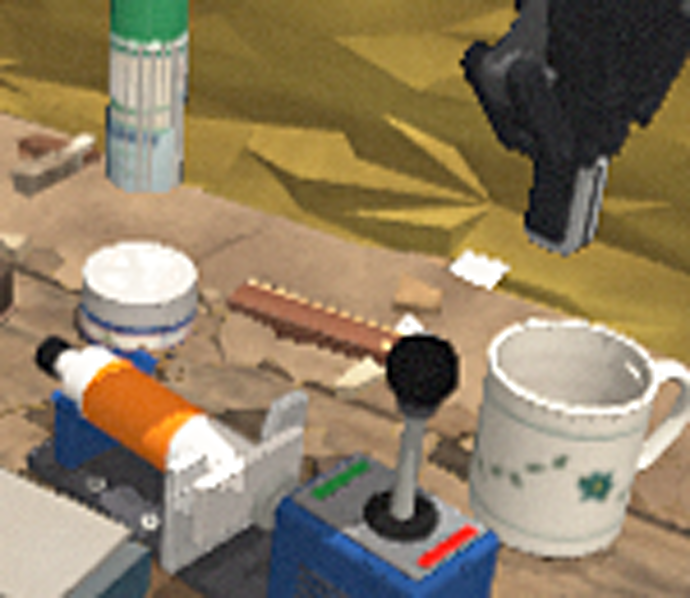

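The lever is upright, with the knob at (420,375) in the crop. The flange is up against the plate at about (235,490), and the mug and pot are where they were. Handing in.

```bash
python3 -c "from rig import finish_job; print(finish_job())"
```

```text
the job is handed in; nothing more can be done
None
```

The cartridge is loaded, the lever was held at its green stop for over a second and is back upright, and the job is handed in at about 19 s; the final picture shows the mug and pot undisturbed, and the arm kept clear of the sanding block, which I did not recheck at the end.

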